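Lay out the smear staining line on the tray

ROBOT

A 7-joint arm with a two-finger parallel gripper is mounted at the origin on the work surface. World frame = base frame: x ahead of the robot, y to its left, z up, the work surface at z = 0. Lengths are in m, angles in degrees, forces in N, time in s.
With the tool pointing down it reaches from about 0.425 to 0.875 m from the base axis. Payload 4.7 kg.
Tool frame: the origin (TCP) lies at the very end of the fingers, on their centre line; the grasp point (between the pads) lies 19 mm behind it; z points along the fingers, y is the direction in which the jaws open and shut (so a half turn about z gives the same grasp; the last joint's range is limited). The gripper opens to 87 mm and grips with 3 to 60 N. Pads are 19 mm wide; open, the fingers measure 117 mm over their backs; the gripper's body (75 mm by 190 mm) begins 51 mm behind the grasp point.
Start: joints at [73.172, 18.392, -4.016, 83.108, 1.295, 78.541, -3.26], TCP at [0.197, -0.619, 0.223] pointing down, gripper open.
Joint ranges: [-163.93, 163.93], [-17.29, 119.83], [-79.2, 71.16], [3.27, 140.29], [-89.18, 269.18], [5.43, 117.66], [-154.24, 154.24]. Speed limits (degrees/s): [147.25, 147.25, 180, 180, 180, 180, 180].

INTERFACE

Orientations are given as [roll, pitch, yaw] about the fixed x, y, z axes, in that order (R = Rz(yaw) Ry(pitch) Rx(roll)).
In Python, from cell import * gives the robot as it stands.
- The arm moves only by the tool arm_command, never from a script. Its argument "targets" is a list that holds one entry, the list of rows, each a list of 7 numbers: the shift along the tool's x, y, z in m, then the turn, a rotation vector about the tool's x, y, z in degrees, then the gripper's target within -1 to 1 (shut at 1, half-way at 0, fully open at -1). In form: [[[tx, ty, tz, rx, ry, rz, claw], ...]]. A call has 1 to 10 rows; each row is the pose to reach, as a shift and turn from the pose commanded when the call began, along the tool's axes at that moment; what a row does not reach only later rows make up. A row lasts 1/10 s, in which the tool goes at most 50 mm and 8.59 degrees, less where a joint would pass 70% of its speed; a pose out of reach is approached as far as the arm can. A call with a gripper value outside its range is refused whole. The fingers move at their own pace and stop on an object; "newtons" is the grip in N (left out, the last holds). Time passes only in rows, so rows that repeat a pose let the fingers close. It gives the time, the measured TCP pose, the force and the opening at its end, in the units of the state.
- get_obs(): the state, without advancing time (a new reading comes with each control period).
- read_camera(name): name is "side" or "top"; returns a dict with "img" (384x512x3 uint8, red, green, blue), "z_map" (384x512 float32, m along the optical axis (not along the pixel's ray), 0 where there is no reading), "K" (3x3 intrinsics, pixels), "D" ([k1, k2, p1, p2, k3] as OpenCV has them; the pictures are not rectified), "origin" and "attitude" of the camera in the world. Camera axes: x right, y down, z forward; pixel columns grow to the right and rows downward; lengths in m; the calibration is good to about 2 mm. A picture is of the moment at which its call begins.
- sign_off(): hands the job in, once; it reports no verdict.
Trained networks look in the newest picture that a camera, given by its name, has taken for a name from the list of things; names that differ only in an ending like _2 or _b are one class to them, and where a whole thing is asked for, a point or a joint stands for the part that bears it (a point fixed in the world has none). Each returns a list of dicts, best first, with "conf" (0 to 1); they miss things now and then, are a little off and sometimes report something else, mostly with a low value. They report only what shows in the picture. A call takes as long as a camera call. They do not tell look-alikes from the thing itself.
- search_frame(thing, camera): "position" ([column, row] in pixels, amid what is visible of it).
The state is a dict: "time_s": time; "qpos": joint angles; "joint_velocities": joint speeds; "effort": joint torques, N m; "tool_pos": TCP position; "tool_rot": TCP orientation; "force": force on the tool from outside, world axes, zero at the start; "wrist_torque": the same for the moment, N m; "grip_width": finger opening in m.
Only numpy, scipy, OpenCV 4.12 (cv2) and the standard library are available. Lean on these libraries where they do the work, as an engineer would, in place of code of your own. Each camera call takes 0.05 s, during which the arm holds its last target.

TASK

Lay out the staining line in a row along the middle of the steel tray: the rectangular stain jar in the tray's centre, the rinse beaker halfway between the centre and the end where the drying rack stands, and the round fixing jar likewise toward the other end, so that the stain jar is between them. Stand the box of slides on the counter close behind the tray (the side away from the robot), directly behind the fixing jar and with its long side parallel to the tray's long side, and put the glass lid on the fixing jar, properly seated. Keep everything upright and square to the tray, set the glass down gently, and leave the wash bottle and the dropper bottle where they stand.

Things in the scene. Friction and masses are not known exactly. Their poses are not given: they have to be found in the camera images.
- tray: Shallow stainless steel tray fixed on the counter, 140 mm deep by 380 mm long by 15 mm high, walls 4 mm thick, flat floor 4 mm above the counter. Origin: centre of the underside. Its x axis runs across it, away from the robot (within about 0.1 rad); its y axis runs along its length, to the robot's left.
- drying_rack: White plastic drying rack with upright glass slides in it, 100 x 82 mm, 60 mm high, fixed on the counter just off one short end of the tray (left or right end, it varies). Origin: centre of the underside, about 245 mm from the tray's centre.
- fixing_jar: Fixing jar: round open glass jar on a wider round foot, with ribs inside to hold slides. Body 54 mm across, foot 62 mm across and 7 mm high, jar 88 mm high, mouth 46 mm across, wall 4 mm. Loose, upright, 150 to 270 g. Origin: centre of the underside, z up. Its yaw does not matter.
- jar_lid: Lid of the fixing jar: round glass disc 58 mm across and 5 mm thick with a centring plug under it (38 mm across, 4 mm deep; it drops into the jar's 46 mm mouth) and an upright round knob on top (19 mm across, 29 mm tall, its top 38 mm above the lid's underside). Lies plug down on the counter, 45 to 80 g. Origin: centre of the plug's underside, z up through the knob; on the jar the origin lies 84 mm above the jar's origin.
- stain_jar: Stain jar: rectangular open glass jar with slide slots inside, 46 mm (its x) by 58 mm (its y), 88 mm high, wall 4 mm. Loose, upright, 180 to 325 g. Origin: centre of the underside, z up.
- rinse_beaker: Rinse beaker: plain round white plastic beaker with a pouring lip, 53 mm across at the foot, 60 mm at the rim (63 mm with its bead), 80 mm high, wall 3 mm. Loose, upright, 45 to 80 g. Origin: centre of the underside, z up. Its yaw does not matter.
- slide_box: Standing box of microscope slides, pale lid on a brown cardboard base: 30 mm thick (its x), 82 mm long (its y), 54 mm high. Loose, upright, 150 to 270 g. Origin: centre of the underside, z up.
- wash_bottle: Bystander: white squeeze wash bottle with a grey cap and a bent spout toward the robot, 60 mm across, 138 mm high (172 mm with the spout), standing loose off the tray's other short end. Origin: centre of the underside.
- dropper_bottle: Bystander: small amber dropper bottle, 30 mm across, 91 mm high, standing loose at the right. Origin: centre of the underside.
- microscope: Bystander: white and black microscope, base 210 x 165 mm, 360 mm high, fixed on the counter at the left. Origin: centre of the underside.
There are look-alikes about, which are no part of the job. Leave any brown look-alike of the fixing_jar alone. Leave any blue look-alike of the stain_jar alone.

How it is judged:
By the outcome, as a careful person would: the job done as asked, in the order asked, and still so for the second after the job is handed in, with the robot touching nothing.
It also fails if it takes over 109 s, if anything falls off the work surface, if the arm or the gripper's body presses on something with over 40 N, if the wrist force passes 120 N, or if a joint passes its speed limit or range.

## Working session

There is one attempt and no reset: what is moved stays moved. The work goes in short steps, Python scripts to look and compute and a tool call to move; the robot and the scene stay as the last step left them, time stands still between calls to the robot, and variables do not carry over. Pictures are saved under pics/ and viewed, and the job is handed in when it is done.

Besides the shell and the picture viewer there is one more tool, called as name([rows], argument=value, ...), one row to a line, values as JSON. arm_command: Moves the arm, as the interface text tells. Its arguments: {"type":"object","properties":{"targets":{"type":"array","items":{"type":"array","items":{"type":"array","items":{"type":"number"}}}},"newtons":{"type":"number"}},"required":["targets"]}

```bash
mkdir -p pics; ls
python3 - <<'E'
from cell import *
import cv2
o=get_obs()
print(o)
for n in ["top","side"]:
    c=read_camera(n)
    cv2.imwrite(f"pics/{n}0.png",cv2.resize(c["img"][:,:,::-1],(800,600),interpolation=cv2.INTER_CUBIC))
    print(n,c["K"],c["D"],c["origin"],c["attitude"])
    for t in ["tray","drying_rack","fixing_jar","jar_lid","stain_jar","rinse_beaker","slide_box","wash_bottle","dropper_bottle","microscope"]:
        print(t,[(d["conf"],d["position"]) for d in search_frame(t,n)])
E
```

```text
pics
{'time_s': 0.0, 'qpos': array([73.17293062, 18.43868424, -4.01350557, 83.17482367,  1.29494592,
       78.542028  , -3.25780689]), 'joint_velocities': array([ 0.02057596, -0.02434615, -0.07501119, -0.01280529, -0.06474369,
       -0.11577167,  0.00266266]), 'effort': array([-3.15005782e-04, -4.91291749e+01, -4.03981721e-01, -3.12528169e+01,
       -6.39115996e-02,  4.35171963e-02,  1.92136604e-04]), 'tool_pos': array([ 0.19667828, -0.61894132,  0.2214662 ]), 'tool_rot': array([-1.79889697e+02,  6.41865673e-03,  1.76370832e+01]), 'force': array([-0.40827574, -0.5820598 , -0.513479  ]), 'wrist_torque': array([ 0.04053084,  0.01095852, -0.01835202]), 'grip_width': 0.0869644624555021}
top [[380.05984437   0.         258.4810739 ]
 [  0.         380.05984437 192.0629615 ]
 [  0.           0.           1.        ]] [-0.10228904  0.          0.          0.          0.        ] [0.41516141 0.09535437 1.33816673] [-171.60799134   -0.24085795  -91.43329183]
tray []
drying_rack [(0.76, [210.0, 238.9])]
fixing_jar [(0.63, [353.2, 144.3]), (0.46, [199.8, 187.2])]
jar_lid [(0.57, [241.4, 183.
[... 252 characters left out ...]
(0.64, [108.3, 231.8])]
side [[454.26926339   0.         249.33638482]
 [  0.         454.26926339 186.67996727]
 [  0.           0.           1.        ]] [0.00288263 0.         0.         0.         0.        ] [ 0.56517826 -1.0006902   1.149338  ] [-135.82005165    0.56804765   -2.13314228]
tray [(0.66, [262.2, 180.7])]
drying_rack [(0.95, [207.8, 157.8])]
fixing_jar [(0.95, [311.2, 265.8]), (0.82, [271.9, 272.1])]
jar_lid [(0.47, [262.0, 179.4])]
stain_jar [(0.86, [263.5, 201.8]), (0.83, [325.7, 234.0]), (0.56, [253.1, 145.0])]
rinse_beaker [(0.62, [252.3, 144.2])]
slide_box []
wash_bottle [(0.93, [195.3, 257.1])]
dropper_bottle [(0.76, [232.7, 323.2])]
microscope [(0.84, [218.9, 82.1])]
```

View pics/top0.png

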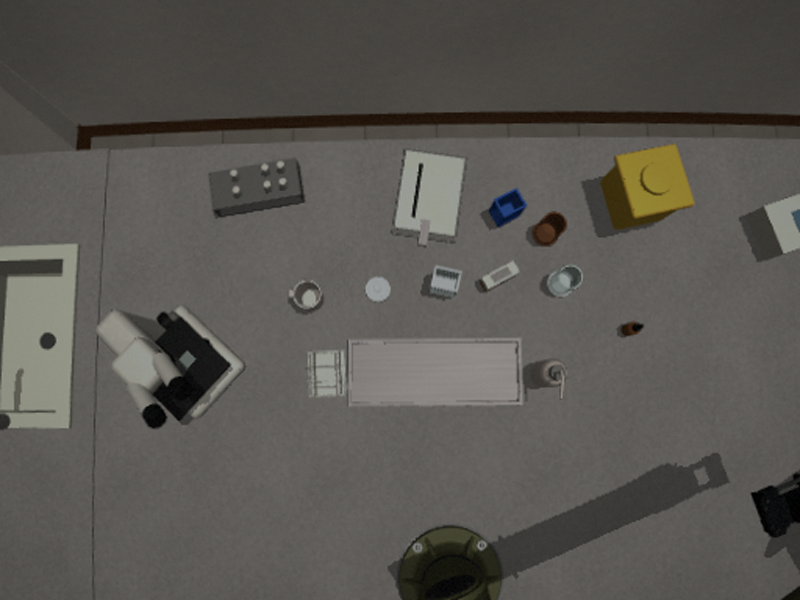

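View pics/side0.png

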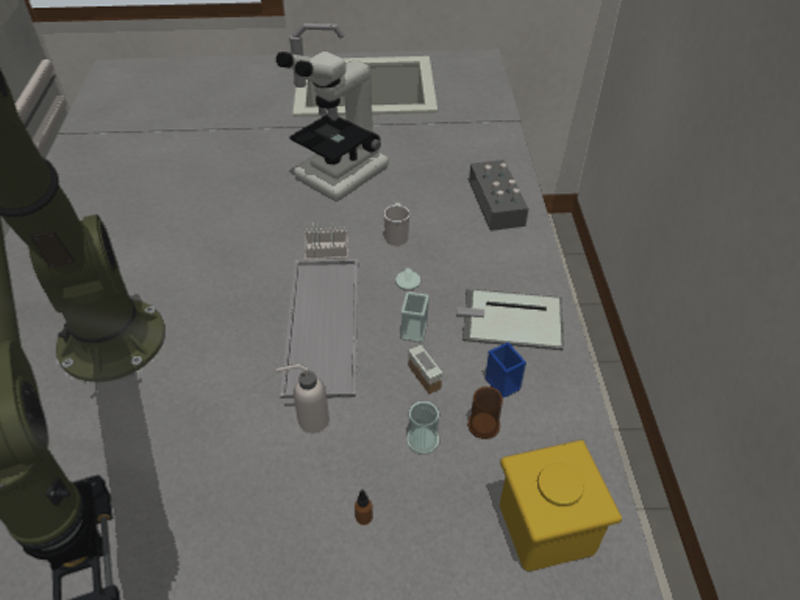

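The top view shows, in 800x600 pixels, the tray at (435,372), the rack at its left (+y) end at (325,372) and the wash bottle at (550,375). Behind the tray are the beaker (307,295), lid (378,289), stain jar (446,281), slide box (499,276) and clear fixing jar (565,280).

Look-alikes:
- **Fixing jar:** the candidates are clear (565,280) and brown (548,228). I take the clear one.
- **Stain jar:** the candidates are clear (446,281) and blue (508,207). I take the clear one.

Next I'll confirm this in an enlarged crop and measure.

```bash
cat > h.py <<'E'
from cell import *
import cv2, numpy as np
from scipy.spatial.transform import Rotation as R
def cam(n):
    c=read_camera(n); c["R"]=R.from_euler("xyz",c["attitude"],degrees=True).as_matrix(); c["o"]=np.array(c["origin"]); return c
def cloud(c):
    h,w=c["z_map"].shape
    v,u=np.mgrid[0:h,0:w]
    p=np.stack([u,v],-1).reshape(-1,1,2).astype(np.float64)
    n=cv2.undistortPoints(p,c["K"],np.array(c["D"])).reshape(h,w,2)
    z=c["z_map"][...,None]
    P=np.concatenate([n*z,z],-1)@c["R"].T+c["o"]
    P[c["z_map"]==0]=np.nan
    return P
def proj(c,X):
    X=np.atleast_2d(X).astype(float)
    rv=cv2.Rodrigues(c["R"].T)[0]; t=-c["R"].T@c["o"]
    return cv2.projectPoints(X,rv,t,c["K"],np.array(c["D"]))[0].reshape(-1,2)
def ray(c,uv,z):
    n=cv2.undistortPoints(np.array(uv,float).reshape(-1,1,2),c["K"],np.array(c["D"])).reshape(-1,2)
    d=np.c_[n,np.ones(len(n))]@c["R"].T
    return c["o"]+d*((z-c["o"][2])/d[:,2])[:,None]
E
python3 - <<'E'
from h import *
import pickle
out=[]
S={}
for n in ["top","side"]:
    c=cam(n);P=cloud(c);S[n]=(c,P)
pickle.dump(S,open("s0.pkl","wb"))
c,P=S["top"]
crop=c["img"][120:260,190:380,::-1]
cv2.imwrite("pics/ctop0.png",cv2.resize(crop,None,fx=4,fy=4,interpolation=cv2.INTER_CUBIC))
c,P2=S["side"]
crop=c["img"][120:300,170:360,::-1]
cv2.imwrite("pics/cside0.png",cv2.resize(crop,None,fx=3.3,fy=3.3,interpolation=cv2.INTER_CUBIC))
for nm,(u,v) in dict(beaker=(196,189),lid=(242,185),stain=(285,180),box=(319,177),fix=(361,179)).items():
    print(nm,P[v,u].round(3))
def comps(P,lo,hi):
    m=((P[...,2]>lo)&(P[...,2]<hi)&(P[...,0]>.35)&(P[...,0]<.85)&(abs(P[...,1]+.05)<.5)).astype(np.uint8)
    k,l,st,ce=cv2.connectedComponentsWithStats(m)
    for i in range(1,k):
        if st[i,4]>15:
            Q=P[l==i]; print(ce[i].round(0),st[i,4],Q.min(0).round(3),Q.max(0).round(3))
for n in S: print(n);comps(S[n][1],.01,.2)
E
```

```text
beaker [0.629 0.307 0.001]
lid [0.633 0.142 0.035]
stain [ 0.652 -0.01   0.009]
box [ 0.651 -0.124  0.057]
fix [ 0.65  -0.284  0.008]
top
[414. 127.] 1512 [ 0.756 -0.541  0.01 ] [ 0.85  -0.382  0.165]
[325. 132.] 314 [ 0.777 -0.189  0.01 ] [ 0.843 -0.118  0.093]
[167. 127.] 104 [0.834 0.327 0.011] [0.85  0.449 0.061]
[265. 133.] 27 [0.806 0.049 0.01 ] [0.847 0.063 0.02 ]
[352. 145.] 283 [ 0.734 -0.274  0.01 ] [ 0.787 -0.213  0.093]
[271. 148.] 71 [0.739 0.014 0.01 ] [0.799 0.048 0.02 ]
[319. 177.] 239 [ 0.625 -0.171  0.01 ] [ 0.687 -0.087  0.06 ]
[362. 179.] 269 [ 0.613 -0.3    0.01 ] [ 0.67  -0.246  0.095]
[285. 180.] 224 [ 0.614 -0.039  0.01 ] [0.673 0.029 0.091]
[196. 188.] 205 [0.588 0.264 0.011] [0.648 0.332 0.085]
[242. 184.] 35 [0.629 0.132 0.01 ] [0.652 0.156 0.041]
[404. 210.] 89 [ 0.518 -0.433  0.01 ] [ 0.549 -0.409  0.095]
[276. 238.] 671 [ 0.373 -0.175  0.01 ] [0.525 0.213 0.023]
[200. 239.] 98 [0.402 0.268 0.011] [0.5   0.303 0.059]
[215. 238.] 87 [0.405 0.23  0.011] [0.5   0.272 0.066]
[351. 239.] 384 [ 0.388 -0.249  0.01 ] [ 0.468 -0.19   0.172]
side
[310. 122.] 68 [0.831 0.327 0.01 ] [0.85  0.45  0.063]
[254. 142.] 350 [0.59  0.261 0.01 ] [0.646 0.333 0.086]
[203. 216.] 1679 [ 0.37  -0.254  0.01 ] [0.525 0.332 0.174]
[261. 177.] 69 [0.613 0.117 0.01 ] [0.663 0.168 0.041]
[265. 202.] 461 [ 0.615 -0.041  0.01 ] [0.673 0.029 0.094]
[317. 194.] 47 [0.788 0.038 0.01 ] [0.849 0.066 0.019]
[302. 200.] 100 [0.737 0.011 0.01 ] [0.808 0.058 0.019]
[317. 209.] 16 [ 0.804 -0.018  0.01 ] [0.83  0.005 0.018]
[317. 248.] 1155 [ 0.732 -0.278  0.01 ] [ 0.845 -0.04   0.096]
[272. 235.] 377 [ 0.627 -0.173  0.01 ] [ 0.686 -0.083  0.061]
[271. 271.] 515 [ 0.615 -0.305  0.01 ] [ 0.668 -0.246  0.094]
[344. 324.] 2935 [ 0.755 -0.543  0.01 ] [ 0.85  -0.386  0.164]
[232. 324.] 185 [ 0.516 -0.44   0.01 ] [ 0.546 -0.415  0.094]
```

View pics/ctop0.png

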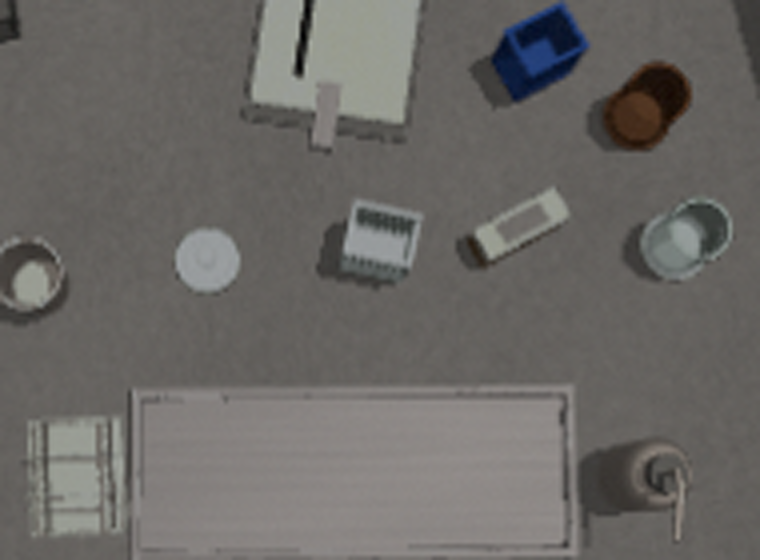

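View pics/cside0.png

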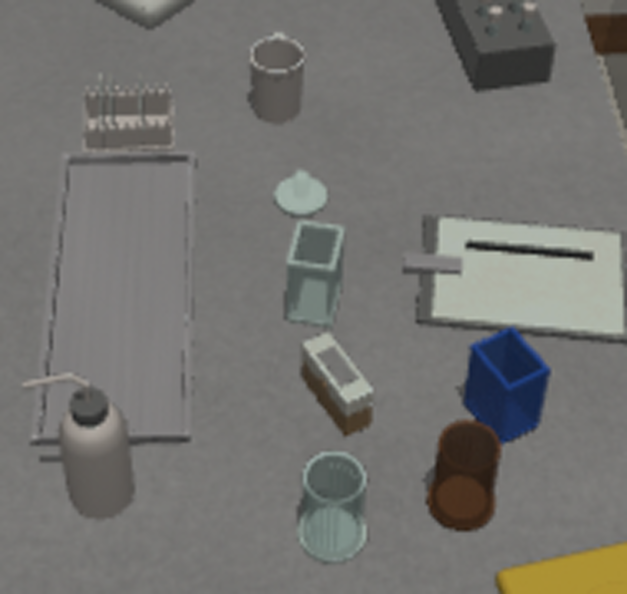

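The crops confirm it: the clear fixing jar is at (690,240) in the top crop, apart from the brown one at (645,105), and the clear stain jar at (380,240) is apart from the blue one at (540,50). Next I'll fit the poses.

```bash
cat > fit.py <<'E'
from h import *
from scipy.optimize import least_squares
def sel(P,x,y,r,zl,zh):
    m=(np.hypot(P[...,0]-x,P[...,1]-y)<r)&(P[...,2]>zl)&(P[...,2]<zh); return P[m]
def rect(Q):
    (cx,cy),(w,h),a=cv2.minAreaRect(Q[:,:2].astype(np.float32)*1000)
    if w>h: a-=90;w,h=h,w
    # short side direction angle a -> within +-90 ; x axis along short side
    a=(a+90)%180-90
    return np.array([cx,cy,w,h,a]).round(1)
def circ(Q):
    p=cv2.minEnclosingCircle(Q[:,:2].astype(np.float32)*1000)
    f=least_squares(lambda p:np.hypot(Q[:,0]-p[0],Q[:,1]-p[1])-p[2],[*(np.array(p[0])/1000),.03],loss="soft_l1",f_scale=.002)
    return np.round(p[0],1),round(p[1],1),(f.x*1000).round(1),len(Q)
E
python3 - <<'E'
from fit import *
import pickle
S=pickle.load(open("s0.pkl","rb"))
for n in S:
    c,P=S[n]
    print(n)
    m=(P[...,2]>.011)&(P[...,2]<.025)&(P[...,0]>.36)&(P[...,0]<.54)&(P[...,1]>-.182)&(P[...,1]<.216)
    print("tray",rect(P[m]),m.sum())
    print("stain",rect(sel(P,.645,-.005,.06,.075,.1)))
    print("box",rect(sel(P,.655,-.128,.06,.045,.07)),np.median(sel(P,.655,-.128,.06,.045,.07)[:,2]))
    print("fix",circ(sel(P,.642,-.274,.06,.08,.1)))
    print("fix outer",circ(sel(P,.642,-.274,.06,.02,.1)))
    print("beaker",circ(sel(P,.618,.298,.06,.07,.1)))
    print("lid disc",circ(sel(P,.638,.143,.05,.0045,.02)), "knob",circ(sel(P,.638,.143,.05,.027,.06)),sel(P,.638,.143,.05,.027,.06)[:,2].max())
E
```

```text
top
tray [449.4  19.  146.6 386.3  -0.8] 642
stain [643.5  -4.8  48.   58.7 -13.9]
box [ 655.9 -129.4   30.    83.6   26.7] 0.052756867827223664
fix (array([ 642.5, -274. ]), 27.5, array([ 642.3, -274.2,   25.2]), 70)
fix outer (array([ 642.2, -273.4]), 27.8, array([ 641.8, -272.7,   24.9]), 241)
beaker (array([618.4, 298.5]), 34.4, array([618. , 295.2,  29.1]), 93)
lid disc (array([636.5, 142.8]), 43.6, array([639.4, 145.6,  21.9]), 161) knob (array([638. , 145.2]), 9.3, array([637.8, 145.1,   6.4]), 23) 0.040505229107786755
side
tray [447.   21.3 149.7 388.5  -0.9] 562
stain [643.6  -2.5  47.7  68.2 -12.9]
box [ 655.8 -128.3   32.4   85.6   27.4] 0.053811390966832295
fix (array([ 641.1, -274. ]), 28.3, array([ 642.2, -275.5,   24.9]), 127)
fix outer (array([ 641. , -275.6]), 29.6, array([ 641.9, -276. ,   24.7]), 484)
beaker (array([616.6, 297.9]), 37.4, array([618.2, 293.5,  28.4]), 103)
lid disc (array([636.5, 143.9]), 49.0, array([637.8, 149.3,  23. ]), 142) knob (array([637.2, 145. ]), 9.2, array([637.8, 143.4,   6. ]), 23) 0.040862154256776195
```

```bash
cat > go.py <<'E'
import sys
from cell import *
import numpy as np
x,y,z,yaw=map(float,sys.argv[1:5])
o=get_obs(); p=np.array(o["tool_pos"]);r=o["tool_rot"]
a=np.radians(r[2]);d=np.array([x,y,z])-p
tx=np.cos(a)*d[0]+np.sin(a)*d[1]; ty=np.sin(a)*d[0]-np.cos(a)*d[1]
dy=(yaw-r[2]+180)%360-180
print("t",round(o["time_s"],2),"pos",p.round(4),"rot",np.round(r,2),"F",np.round(o["force"],1),"w",round(o["grip_width"],4))
print("shift",tx.round(4),ty.round(4),(-d[2]).round(4),"rz",round(-dy,2))
E
python3 go.py .6435 -.004 .22 76.6
```

```text
t 1.2 pos [ 0.1969 -0.6195  0.2226] rot [180.     0.    17.63] F [-0.3  0.2 -0.4] w 0.0871
shift 0.6121 -0.4513 0.0026 rz -58.97
```

arm_command([
  [[0.04,-0.03,0,0,0,-6,-1],[0.08,-0.06,0,0,0,-12,-1],[0.12,-0.09,0,0,0,-18,-1],[0.16,-0.12,0,0,0,-24,-1],[0.2,-0.15,0,0,0,-30,-1],[0.24,-0.18,0,0,0,-36,-1],[0.28,-0.21,0,0,0,-42,-1],[0.32,-0.24,0,0,0,-48,-1],[0.36,-0.27,0,0,0,-54,-1],[0.4,-0.3,0,0,0,-59,-1]],
])

```text
time_s: 2.2
tool_pos: [0.4881, -0.2107, 0.223]
tool_rot: [179.9, 0.0, 76.8]
force: [-0.0, -0.3, -1.0]
grip_width: 0.087
```

```bash
python3 go.py .6435 -.004 .15 76.6
```

```text
t 2.2 pos [ 0.4881 -0.2107  0.223 ] rot [1.7994e+02 5.0000e-02 7.6850e+01] F [-0.  -0.3 -1. ] w 0.087
shift 0.2367 0.1043 0.073 rz 0.25
```

arm_command([
  [[0.04,0.02,0,0,0,0,-1],[0.08,0.04,0,0,0,0,-1],[0.12,0.06,0,0,0,0,-1],[0.16,0.08,0,0,0,0,-1],[0.2,0.1,0,0,0,0,-1],[0.237,0.104,0.02,0,0,0,-1],[0.237,0.104,0.05,0,0,0,-1],[0.237,0.104,0.073,0,0,0,-1],[0.237,0.104,0.073,0,0,0,-1]],
])

```text
time_s: 3.1
tool_pos: [0.6407, -0.0059, 0.1456]
tool_rot: [-179.6, 0.1, 76.7]
force: [0.2, 0.4, -0.4]
grip_width: 0.0873
```

```bash
python3 go.py .6435 -.004 .045 76.6
python3 - <<'E'
from h import *
c=cam("side");cv2.imwrite("pics/s1.png",cv2.resize(c["img"][100:300,170:360,::-1],None,fx=3,fy=3))
E
```

```text
t 3.1 pos [ 0.6407 -0.0059  0.1456] rot [-1.7961e+02  9.0000e-02  7.6670e+01] F [ 0.2  0.4 -0.4] w 0.0873
shift 0.0025 0.0022 0.1006 rz 0.07
```

View pics/s1.png

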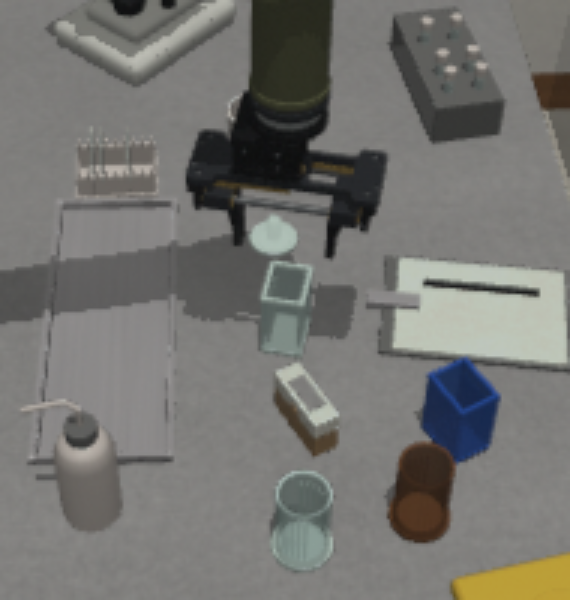

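The jaws straddle the stain jar (crop 285,300) along its short side. I'll lower and grip.

arm_command([
  [[0,0,0.03,0,0,0,-1],[0,0,0.06,0,0,0,-1],[0,0,0.085,0,0,0,-1],[0,0,0.1,0,0,0,-1],[0,0,0.105,0,0,0,-1],[0,0,0.105,0,0,0,-0.4],[0,0,0.105,0,0,0,0],[0,0,0.105,0,0,0,0.3],[0,0,0.105,0,0,0,0.6],[0,0,0.105,0,0,0,0.6]],
], newtons=15)

```text
time_s: 4.15
tool_pos: [0.6435, -0.0058, 0.0452]
tool_rot: [179.9, -0.0, 76.6]
force: [1.3, -0.5, -1.0]
grip_width: 0.055
```

```bash
python3 go.py .6435 -.004 .045 76.6
```

```text
t 4.15 pos [ 0.6435 -0.0058  0.0452] rot [179.94  -0.    76.64] F [ 1.3 -0.5 -1. ] w 0.055
shift 0.0018 -0.0005 0.0002 rz 0.04
```

arm_command([
  [[0,0,0,0,0,0,0.8],[0,0,0,0,0,0,0.8],[0,0,0,0,0,0,0.8],[0,0,0,0,0,0,0.8],[0,0,-0.005,0,0,0,0.8],[0,0,-0.015,0,0,0,0.8],[0,0,-0.03,0,0,0,0.8],[0,0,-0.05,0,0,0,0.8],[0,0,-0.06,0,0,0,0.8],[0,0,-0.06,0,0,0,0.8]],
], newtons=20)

```text
time_s: 5.15
tool_pos: [0.6447, -0.0057, 0.1072]
tool_rot: [179.8, -0.0, 76.6]
force: [0.7, -0.4, -2.4]
grip_width: 0.0462
```

```bash
python3 go.py .4485 .020 .105 89.15;python3 - <<'E'
from h import *
c=cam("side");cv2.imwrite("pics/s2.png",cv2.resize(c["img"][100:300,170:360,::-1],None,fx=3,fy=3))
E
```

```text
t 5.15 pos [ 0.6447 -0.0057  0.1072] rot [ 1.7976e+02 -4.0000e-02  7.6630e+01] F [ 0.7 -0.4 -2.4] w 0.0462
shift -0.0204 -0.1968 0.0022 rz -12.52
```

View pics/s2.png

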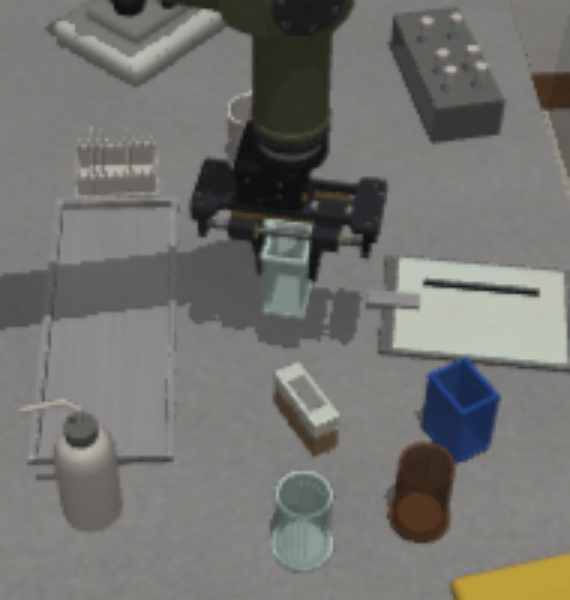

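The stain jar is held (opening 46.2 mm, matches its 46 mm side). Carrying it to the tray's centre.

arm_command([
  [[-0.001,-0.01,0,0,0,-0.6,0.8],[-0.003,-0.028,0,0,0,-2,0.8],[-0.006,-0.052,0,0,0,-4,0.8],[-0.009,-0.08,0,0,0,-5.5,0.8],[-0.012,-0.108,0,0,0,-7,0.8],[-0.015,-0.136,0,0,0,-9,0.8],[-0.018,-0.162,0,0,0,-11,0.8],[-0.02,-0.182,0,0,0,-12,0.8],[-0.0215,-0.193,0,0,0,-12.5,0.8],[-0.0215,-0.196,0,0,0,-12.5,0.8]],
])

```text
time_s: 6.2
tool_pos: [0.4458, 0.0183, 0.1039]
tool_rot: [-179.9, 0.1, 89.1]
force: [-0.5, -1.2, -2.1]
grip_width: 0.0457
```

arm_command([
  [[0,0,0.01,0,0,0,0.8],[0,0,0.025,0,0,0,0.8],[0,0,0.037,0,0,0,0.8],[0,0,0.044,0,0,0,0.8],[0,0,0.047,0,0,0,0.8],[0,0,0.047,0,0,0,0.8],[0,0,0.047,0,0,0,0.8]],
])

```text
time_s: 6.9
tool_pos: [0.448, 0.0187, 0.0578]
tool_rot: [180.0, -0.0, 89.1]
force: [-0.1, -0.5, -2.3]
grip_width: 0.0457
```

```bash
python3 go.py .4485 .0185 .049 89.15
```

```text
t 6.9 pos [0.448  0.0187 0.0578] rot [ 1.7997e+02 -1.0000e-02  8.9140e+01] F [-0.1 -0.5 -2.3] w 0.0457
shift -0.0002 0.0005 0.0088 rz -0.01
```

arm_command([
  [[0,0,0.002,0,0,0,0.8],[0,0,0.004,0,0,0,0.8],[0,0,0.0055,0,0,0,0.8],[0,0,0.0065,0,0,0,0.8],[0,0,0.0075,0,0,0,0.8],[0,0,0.008,0,0,0,0.8],[0,0,0.0085,0,0,0,0.8],[0,0,0.009,0,0,0,0.8],[0,0,0.009,0,0,0,0.8]],
])

```text
time_s: 7.8
tool_pos: [0.4476, 0.0185, 0.0487]
tool_rot: [-180.0, 0.0, 89.1]
force: [-0.8, 0.6, -0.3]
grip_width: 0.0458
```

Contact: the weight has come off the wrist (Fz −2.3 → −0.3 N). Releasing.

arm_command([
  [[0,0,0,0,0,0,0],[0,0,0,0,0,0,-0.2],[0,0,0,0,0,0,-0.5],[0,0,0,0,0,0,-1],[0,0,0,0,0,0,-1],[0,0,-0.01,0,0,0,-1],[0,0,-0.03,0,0,0,-1],[0,0,-0.06,0,0,0,-1],[0,0,-0.1,0,0,0,-1],[0,0,-0.1,0,0,0,-1]],
])

```text
time_s: 8.8
tool_pos: [0.4514, 0.0189, 0.1541]
tool_rot: [179.4, 0.1, 89.1]
force: [0.9, 0.1, -0.7]
grip_width: 0.0866
```

```bash
python3 go.py .618 .295 .15 89.15
```

```text
t 8.8 pos [0.4514 0.0189 0.1541] rot [1.7942e+02 9.0000e-02 8.9140e+01] F [ 0.9  0.1 -0.7] w 0.0866
shift 0.2786 0.1625 0.0041 rz -0.01
```

arm_command([
  [[0.02,0.012,0,0,0,0,-1],[0.055,0.033,0,0,0,0,-1],[0.095,0.057,0,0,0,0,-1],[0.135,0.08,0,0,0,0,-1],[0.175,0.104,0,0,0,0,-1],[0.215,0.128,0,0,0,0,-1],[0.25,0.148,0,0,0,0,-1],[0.27,0.16,0,0,0,0,-1],[0.279,0.166,0,0,0,0,-1],[0.279,0.166,0,0,0,0,-1]],
])

```text
time_s: 9.8
tool_pos: [0.6174, 0.2961, 0.1479]
tool_rot: [-179.9, -0.0, 89.2]
force: [-0.1, 0.5, -0.5]
grip_width: 0.0872
```

```bash
python3 go.py .618 .295 .04 89.15;python3 - <<'E'
from fit import *
c=cam("side");P=cloud(c);cv2.imwrite("pics/s3.png",cv2.resize(c["img"][70:270,160:350,::-1],None,fx=3,fy=3))
print(rect(sel(P,.4485,.02,.06,.08,.1)))
E
```

```text
t 9.8 pos [0.6174 0.2961 0.1479] rot [-1.7993e+02 -3.0000e-02  8.9220e+01] F [-0.1  0.5 -0.5] w 0.0872
shift -0.0011 0.0006 0.1079 rz 0.07
[446.1  19.6  45.8  66.2   0.6]
```

View pics/s3.png

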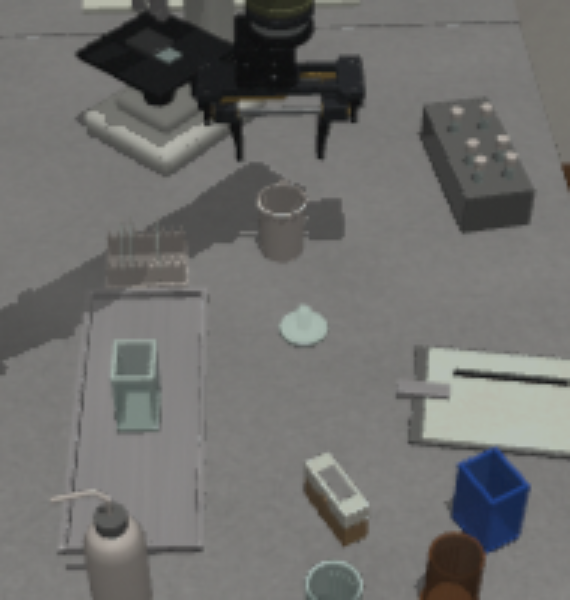

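The stain jar stands at the tray's centre (crop 135,385). The gripper is above the beaker (280,220), so I'll descend and grip it gently.

arm_command([
  [[0,0,0.03,0,0,0,-1],[0,0,0.065,0,0,0,-1],[0,0,0.09,0,0,0,-1],[0,0,0.105,0,0,0,-1],[0,0,0.109,0,0,0,-1],[0,0,0.109,0,0,0,-0.5],[0,0,0.109,0,0,0,-0.2],[0,0,0.109,0,0,0,0],[0,0,0.109,0,0,0,0.2],[0,0,0.109,0,0,0,0.2]],
], newtons=8)

```text
time_s: 10.85
tool_pos: [0.6183, 0.2953, 0.0404]
tool_rot: [179.9, -0.0, 89.1]
force: [0.0, -0.4, 0.9]
grip_width: 0.0586
```

arm_command([
  [[0,0,0,0,0,0,0.3],[0,0,0,0,0,0,0.3],[0,0,0,0,0,0,0.3],[0,0,-0.005,0,0,0,0.3],[0,0,-0.015,0,0,0,0.3],[0,0,-0.03,0,0,0,0.3],[0,0,-0.05,0,0,0,0.3],[0,0,-0.065,0,0,0,0.3],[0,0,-0.07,0,0,0,0.3],[0,0,-0.07,0,0,0,0.3]],
])

```text
time_s: 11.85
tool_pos: [0.6182, 0.2954, 0.1108]
tool_rot: [179.9, -0.0, 89.1]
force: [-0.3, 0.5, -1.9]
grip_width: 0.0583
```

```bash
python3 go.py .45 .115 .11 89.15;python3 - <<'E'
from fit import *
c=cam("side");P=cloud(c);cv2.imwrite("pics/s4.png",cv2.resize(c["img"][70:270,160:350,::-1],None,fx=3,fy=3))
E
```

```text
t 11.85 pos [0.6182 0.2954 0.1108] rot [ 1.799e+02 -3.000e-02  8.914e+01] F [-0.3  0.5 -1.9] w 0.0583
shift -0.1829 -0.1654 0.0008 rz -0.01
```

View pics/s4.png

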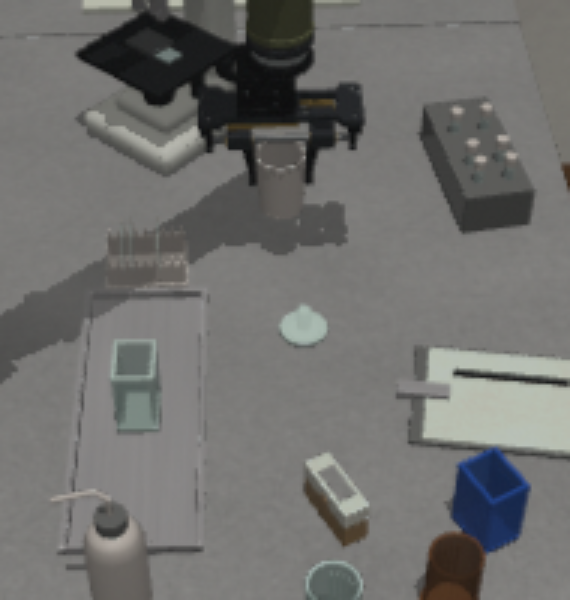

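arm_command([
  [[-0.009,-0.008,0,0,0,0,0.3],[-0.025,-0.023,0,0,0,0,0.3],[-0.05,-0.045,0,0,0,0,0.3],[-0.075,-0.068,0,0,0,0,0.3],[-0.1,-0.09,0,0,0,0,0.3],[-0.125,-0.113,0,0,0,0,0.3],[-0.15,-0.136,0,0,0,0,0.3],[-0.17,-0.154,0,0,0,0,0.3],[-0.18,-0.163,0,0,0,0,0.3],[-0.183,-0.165,0,0,0,0,0.3]],
])

```text
time_s: 12.9
tool_pos: [0.4484, 0.1125, 0.1087]
tool_rot: [-179.9, 0.1, 89.0]
force: [-0.0, 0.1, 0.2]
grip_width: 0.059
```

arm_command([
  [[0,0,0.01,0,0,0,0.3],[0,0,0.025,0,0,0,0.3],[0,0,0.04,0,0,0,0.3],[0,0,0.05,0,0,0,0.3],[0,0,0.055,0,0,0,0.3],[0,0,0.055,0,0,0,0.3],[0,0,0.055,0,0,0,0.3]],
])

```text
time_s: 13.6
tool_pos: [0.4503, 0.115, 0.0547]
tool_rot: [180.0, -0.0, 89.2]
force: [-0.6, 0.2, -0.2]
grip_width: 0.0588
```

```bash
python3 go.py .45 .115 .044 89.15
```

```text
t 13.6 pos [0.4503 0.115  0.0547] rot [ 1.7998e+02 -3.0000e-02  8.9170e+01] F [-0.6  0.2 -0.2] w 0.0588
shift -0.0 -0.0003 0.0107 rz 0.02
```

arm_command([
  [[0,0,0.003,0,0,0,0.3],[0,0,0.006,0,0,0,0.3],[0,0,0.008,0,0,0,0.3],[0,0,0.009,0,0,0,0.3],[0,0,0.01,0,0,0,0.3],[0,0,0.0105,0,0,0,0.3],[0,0,0.011,0,0,0,0.3],[0,0,0.011,0,0,0,0.3]],
])

```text
time_s: 14.4
tool_pos: [0.4505, 0.1145, 0.044]
tool_rot: [180.0, 0.0, 89.1]
force: [-0.3, -0.2, 4.6]
grip_width: 0.0588
```

arm_command([
  [[0,0,0,0,0,0,-0.2],[0,0,0,0,0,0,-0.4],[0,0,0,0,0,0,-0.7],[0,0,0,0,0,0,-1],[0,0,0,0,0,0,-1],[0,0,-0.01,0,0,0,-1],[0,0,-0.03,0,0,0,-1],[0,0,-0.06,0,0,0,-1],[0,0,-0.1,0,0,0,-1],[0,0,-0.11,0,0,0,-1]],
])

```text
time_s: 15.4
tool_pos: [0.4524, 0.1155, 0.158]
tool_rot: [179.6, -0.0, 89.2]
force: [1.5, -0.2, 0.5]
grip_width: 0.0869
```

```bash
python3 go.py .642 -.275 .154 89.15
```

```text
t 15.4 pos [0.4524 0.1155 0.158 ] rot [179.59  -0.    89.16] F [ 1.5 -0.2  0.5] w 0.0869
shift -0.3877 0.1952 0.004 rz 0.01
```

arm_command([
  [[-0.02,0.01,0,0,0,0,-1],[-0.055,0.028,0,0,0,0,-1],[-0.1,0.05,0,0,0,0,-1],[-0.145,0.073,0,0,0,0,-1],[-0.19,0.096,0,0,0,0,-1],[-0.235,0.119,0,0,0,0,-1],[-0.28,0.142,0,0,0,0,-1],[-0.325,0.165,0,0,0,0,-1],[-0.36,0.183,0,0,0,0,-1],[-0.38,0.193,0,0,0,0,-1]],
])

```text
time_s: 16.4
tool_pos: [0.6372, -0.2735, 0.1525]
tool_rot: [-179.9, 0.1, 88.9]
force: [1.3, -0.6, -0.6]
grip_width: 0.0867
```

arm_command([
  [[-0.0075,0.004,0,0,0,0,-1],[-0.0075,0.004,0,0,0,0,-1],[-0.0075,0.004,0,0,0,0,-1]],
])

```text
time_s: 16.7
tool_pos: [0.641, -0.2736, 0.1536]
tool_rot: [-180.0, -0.1, 89.3]
force: [1.2, 0.4, -0.2]
grip_width: 0.0871
```

```bash
python3 go.py .642 -.275 .045 89.15;python3 - <<'E'
from fit import *
c=cam("side");P=cloud(c);cv2.imwrite("pics/s5.png",cv2.resize(c["img"][120:320,160:350,::-1],None,fx=3,fy=3))
print(rect(sel(P,.4485,.02,.06,.08,.1)),circ(sel(P,.45,.115,.06,.07,.1)))
E
```

```text
t 16.7 pos [ 0.641  -0.2736  0.1536] rot [-1.7998e+02 -7.0000e-02  8.9270e+01] F [ 1.2  0.4 -0.2] w 0.0871
shift -0.0014 0.001 0.1086 rz 0.12
[446.   20.2  46.   66.9   1.4] (array([452.9, 116.1]), 35.8, array([450.7, 113.7,  28.9]), 143)
```

View pics/s5.png

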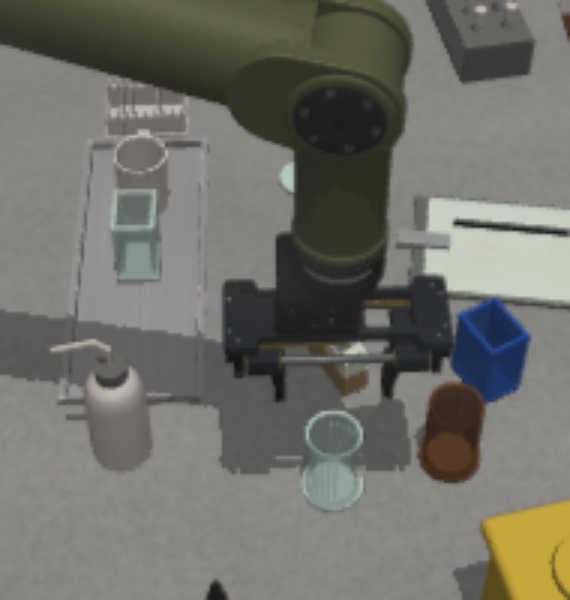

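The beaker and stain jar stand upright in the tray (crop 140,170 and 135,235). The gripper is above the clear fixing jar (332,460), so I'll descend.

arm_command([
  [[0,0,0.03,0,0,0,-1],[0,0,0.06,0,0,0,-1],[0,0,0.085,0,0,0,-1],[0,0,0.1,0,0,0,-1],[-0.001,0,0.109,0,0,0,-1],[-0.001,0,0.109,0,0,0,-0.5],[-0.001,0,0.109,0,0,0,-0.2],[-0.001,0,0.109,0,0,0,0],[-0.001,0,0.109,0,0,0,0.2],[-0.001,0,0.109,0,0,0,0.4]],
], newtons=18)

```text
time_s: 17.75
tool_pos: [0.6419, -0.2771, 0.0455]
tool_rot: [179.9, 0.0, 89.1]
force: [2.4, -0.1, 0.3]
grip_width: 0.0552
```

arm_command([
  [[0,0,0,0,0,0,0.5],[0,0,0,0,0,0,0.5],[0,0,0,0,0,0,0.5],[0,0,-0.005,0,0,0,0.5],[0,0,-0.015,0,0,0,0.5],[0,0,-0.03,0,0,0,0.5],[0,0,-0.05,0,0,0,0.5],[0,0,-0.065,0,0,0,0.5],[0,0,-0.07,0,0,0,0.5],[0,0,-0.07,0,0,0,0.5]],
], newtons=20)

```text
time_s: 18.75
tool_pos: [0.6417, -0.2771, 0.1159]
tool_rot: [179.9, 0.1, 89.1]
force: [0.4, -0.1, -2.1]
grip_width: 0.0541
```

```bash
python3 go.py .447 -.075 .115 89.15;python3 - <<'E'
from fit import *
c=cam("side");P=cloud(c);cv2.imwrite("pics/s6.png",cv2.resize(c["img"][120:320,160:350,::-1],None,fx=3,fy=3))
E
```

```text
t 18.75 pos [ 0.6417 -0.2771  0.1159] rot [1.799e+02 6.000e-02 8.913e+01] F [ 0.4 -0.1 -2.1] w 0.0541
shift 0.1991 -0.1977 0.0009 rz -0.02
```

View pics/s6.png

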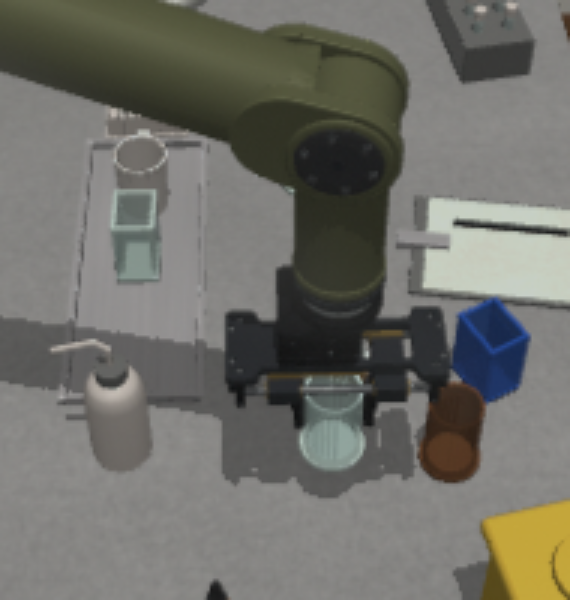

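arm_command([
  [[0.005,-0.005,-0.01,0,0,0,0.5],[0.018,-0.018,-0.02,0,0,0,0.5],[0.04,-0.04,-0.025,0,0,0,0.5],[0.065,-0.065,-0.025,0,0,0,0.5],[0.09,-0.09,-0.025,0,0,0,0.5],[0.115,-0.115,-0.025,0,0,0,0.5],[0.14,-0.14,-0.025,0,0,0,0.5],[0.165,-0.165,-0.02,0,0,0,0.5],[0.185,-0.185,-0.01,0,0,0,0.5],[0.195,-0.195,0,0,0,0,0.5]],
])

```text
time_s: 19.8
tool_pos: [0.4465, -0.0769, 0.1139]
tool_rot: [-179.9, 0.1, 89.3]
force: [-0.0, -0.1, -1.8]
grip_width: 0.0541
```

arm_command([
  [[0.002,-0.003,0.01,0,0,0,0.5],[0.002,-0.003,0.025,0,0,0,0.5],[0.002,-0.003,0.04,0,0,0,0.5],[0.002,-0.003,0.05,0,0,0,0.5],[0.002,-0.003,0.055,0,0,0,0.5],[0.002,-0.003,0.055,0,0,0,0.5],[0.002,-0.003,0.055,0,0,0,0.5]],
])

```text
time_s: 20.5
tool_pos: [0.4466, -0.077, 0.0599]
tool_rot: [180.0, -0.0, 89.1]
force: [0.2, 0.1, -1.5]
grip_width: 0.0545
```

```bash
python3 go.py .447 -.077 .0494 89.15
```

```text
t 20.5 pos [ 0.4466 -0.077   0.0599] rot [179.97  -0.    89.13] F [ 0.2  0.1 -1.5] w 0.0545
shift 0.0 0.0004 0.0105 rz -0.02
```

arm_command([
  [[0,0,0.003,0,0,0,0.5],[0,0,0.006,0,0,0,0.5],[0,0,0.0075,0,0,0,0.5],[0,0,0.0085,0,0,0,0.5],[0,0,0.0095,0,0,0,0.5],[0,0,0.01,0,0,0,0.5],[0,0,0.0105,0,0,0,0.5],[0,0,0.0105,0,0,0,0.5],[0,0,0.0105,0,0,0,0.5]],
])

```text
time_s: 21.4
tool_pos: [0.4461, -0.077, 0.0494]
tool_rot: [-180.0, 0.0, 89.1]
force: [-2.2, -0.8, 3.8]
grip_width: 0.0544
```

Contact (Fz now +3.8 N). Releasing and lifting, then on to the slide box.

arm_command([
  [[0,0,0,0,0,0,-0.1],[0,0,0,0,0,0,-0.3],[0,0,0,0,0,0,-0.6],[0,0,0,0,0,0,-1],[0,0,0,0,0,0,-1],[0,0,-0.01,0,0,0,-1],[0,0,-0.03,0,0,0,-1],[0,0,-0.06,0,0,0,-1],[0,0,-0.09,0,0,0,-1],[0,0,-0.09,0,0,0,-1]],
])

```text
time_s: 22.4
tool_pos: [0.4493, -0.0774, 0.1436]
tool_rot: [179.6, 0.2, 89.1]
force: [0.4, -0.1, -1.2]
grip_width: 0.087
```

```bash
python3 go.py .656 -.129 .14 117
python3 - <<'E'
from fit import *
c=cam("side");P=cloud(c)
print("box",rect(sel(P,.655,-.128,.06,.045,.07)))
E
```

```text
t 22.4 pos [ 0.4493 -0.0774  0.1436] rot [179.55   0.19  89.14] F [ 0.4 -0.1 -1.2] w 0.087
shift -0.0485 0.2075 0.0036 rz -27.86
box [ 656.2 -129.5   31.    83.8   26.4]
```

arm_command([
  [[-0.004,0.016,0,0,0,-2,-1],[-0.011,0.046,0,0,0,-6,-1],[-0.02,0.085,0,0,0,-11,-1],[-0.03,0.128,0,0,0,-16,-1],[-0.038,0.165,0,0,0,-21,-1],[-0.045,0.195,0,0,0,-25,-1],[-0.0485,0.21,0,0,0,-27.5,-1],[-0.0485,0.21,0,0,0,-27.5,-1],[-0.0485,0.21,0,0,0,-27.5,-1]],
])

```text
time_s: 23.35
tool_pos: [0.6543, -0.1279, 0.1378]
tool_rot: [-179.9, -0.1, 116.6]
force: [-0.1, 0.2, 0.5]
grip_width: 0.0868
```

```bash
python3 go.py .656 -.129 .028 116.7
```

```text
t 23.35 pos [ 0.6543 -0.1279  0.1378] rot [-1.7990e+02 -1.2000e-01  1.1662e+02] F [-0.1  0.2  0.5] w 0.0868
shift -0.0017 0.001 0.1098 rz -0.08
```

arm_command([
  [[0,0,0.03,0,0,0,-1],[0,0,0.06,0,0,0,-1],[0,0,0.09,0,0,0,-1],[0,0,0.105,0,0,0,-1],[-0.001,0,0.111,0,0,0,-0.5],[-0.001,0,0.111,0,0,0,0],[-0.001,0,0.111,0,0,0,0.2],[-0.001,0,0.111,0,0,0,0.3],[-0.001,0,0.111,0,0,0,0.5],[-0.001,0,0.111,0,0,0,0.7]],
], newtons=15)

```text
time_s: 24.35
tool_pos: [0.6562, -0.1296, 0.0288]
tool_rot: [180.0, 0.0, 116.6]
force: [-1.4, 0.0, 1.0]
grip_width: 0.0469
```

arm_command([
  [[0,0,0,0,0,0,0.9],[0,0,0,0,0,0,0.9],[0,0,0,0,0,0,0.9],[0,0,0,0,0,0,0.9],[0,0,0,0,0,0,0.9]],
], newtons=25)

```text
time_s: 24.85
tool_pos: [0.6562, -0.1294, 0.0282]
tool_rot: [180.0, 0.0, 116.6]
force: [2.0, 0.0, 0.5]
grip_width: 0.0297
```

arm_command([
  [[0,0,-0.003,0,0,0,0.9],[0,0,-0.01,0,0,0,0.9],[0,0,-0.025,0,0,0,0.9],[0,0,-0.045,0,0,0,0.9],[0,0,-0.06,0,0,0,0.9],[0,0,-0.065,0,0,0,0.9],[0,0,-0.065,0,0,0,0.9]],
])

```text
time_s: 25.55
tool_pos: [0.6564, -0.1296, 0.0944]
tool_rot: [179.9, 0.1, 116.6]
force: [0.4, -0.3, -3.1]
grip_width: 0.0297
```

```bash
python3 go.py .547 -.0765 .093 89.15
python3 - <<'E'
from fit import *
c=cam("side");P=cloud(c);cv2.imwrite("pics/s7.png",cv2.resize(c["img"][120:320,160:350,::-1],None,fx=3,fy=3))
t=cam("top");Q=cloud(t)
for n,A in (("s",P),("t",Q)):
    print(n,"fix",circ(sel(A,.447,-.075,.05,.085,.105)),"stain",rect(sel(A,.4485,.02,.05,.08,.105)),"beak",circ(sel(A,.45,.115,.05,.072,.105)))
E
```

```text
t 25.55 pos [ 0.6564 -0.1296  0.0944] rot [1.7992e+02 9.0000e-02 1.1663e+02] F [ 0.4 -0.3 -3.1] w 0.0297
shift 0.0965 -0.074 0.0014 rz 27.48
s fix (array([445. , -76.2]), 28.5, array([445.3, -75.6,  24.5]), 106) stain [446.1  22.5  45.8  69.7   0.9] beak (array([450.1, 120.6]), 38.8, array([450. , 113.5,  28.5]), 138)
t fix (array([447.7, -75.6]), 27.2, array([447.9, -75.2,  25.1]), 64) stain [449.   20.4  39.3  56.1  -1.6] beak (array([451.7, 116.9]), 33.4, array([451.8, 114.1,  27.7]), 88)
```

View pics/s7.png

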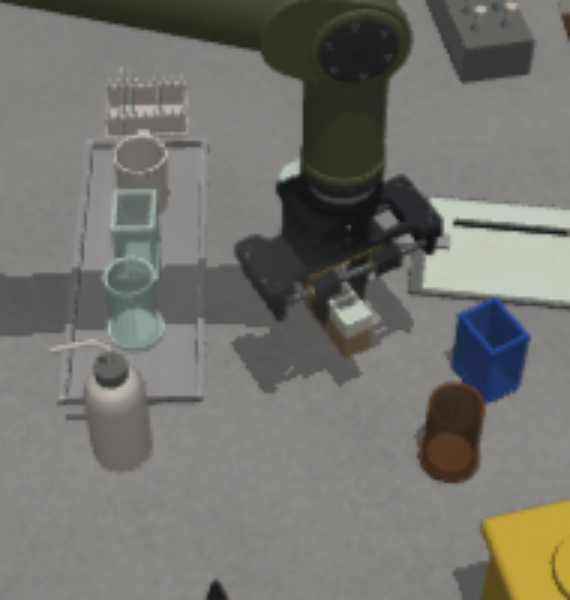

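The three vessels stand in a row (fixing jar crop 133,310, stain jar 135,235, beaker 140,170) and the box is held level (345,320). Placing the box.

arm_command([
  [[0.006,-0.005,0,0,0,2,0.9],[0.018,-0.014,0,0,0,5,0.9],[0.033,-0.026,0,0,0,9,0.9],[0.049,-0.038,0,0,0,14,0.9],[0.065,-0.05,0,0,0,19,0.9],[0.08,-0.061,0,0,0,23,0.9],[0.091,-0.07,0,0,0,26,0.9],[0.0965,-0.074,0,0,0,27.5,0.9],[0.0965,-0.074,0.01,0,0,27.5,0.9],[0.0965,-0.074,0.025,0,0,27.5,0.9]],
])

```text
time_s: 26.65
tool_pos: [0.5475, -0.0771, 0.0677]
tool_rot: [179.9, 0.0, 89.2]
force: [0.5, 0.4, -3.1]
grip_width: 0.0299
```

arm_command([
  [[0,0,0.01,0,0,0,0.9],[0,0,0.02,0,0,0,0.9],[0,0,0.027,0,0,0,0.9],[0,0,0.03,0,0,0,0.9],[0,0,0.03,0,0,0,0.9],[0,0,0.03,0,0,0,0.9]],
])

```text
time_s: 27.25
tool_pos: [0.5468, -0.0764, 0.0383]
tool_rot: [180.0, 0.0, 89.1]
force: [-0.2, -0.3, -3.0]
grip_width: 0.0298
```

```bash
python3 go.py .547 -.0765 .0285 89.15
```

```text
t 27.25 pos [ 0.5468 -0.0764  0.0383] rot [1.7996e+02 1.0000e-02 8.9140e+01] F [-0.2 -0.3 -3. ] w 0.0298
shift -0.0001 0.0002 0.0098 rz -0.01
```

arm_command([
  [[0,0,0.003,0,0,0,0.9],[0,0,0.006,0,0,0,0.9],[0,0,0.0075,0,0,0,0.9],[0,0,0.0085,0,0,0,0.9],[0,0,0.0095,0,0,0,0.9],[0,0,0.01,0,0,0,0.9],[0,0,0.01,0,0,0,0.9],[0,0,0.01,0,0,0,0.9]],
])

```text
time_s: 28.05
tool_pos: [0.5464, -0.0765, 0.0282]
tool_rot: [-180.0, 0.0, 89.1]
force: [-0.5, 0.7, -1.0]
grip_width: 0.0294
```

```bash
python3 go.py .547 -.0765 .0285 89.15
python3 - <<'E'
from fit import *
c=cam("side");P=cloud(c);cv2.imwrite("pics/s8.png",cv2.resize(c["img"][120:320,160:350,::-1],None,fx=3,fy=3))
E
```

```text
t 28.05 pos [ 0.5464 -0.0765  0.0282] rot [-1.800e+02  1.000e-02  8.914e+01] F [-0.5  0.7 -1. ] w 0.0294
shift -0.0 0.0006 -0.0003 rz -0.01
```

View pics/s8.png

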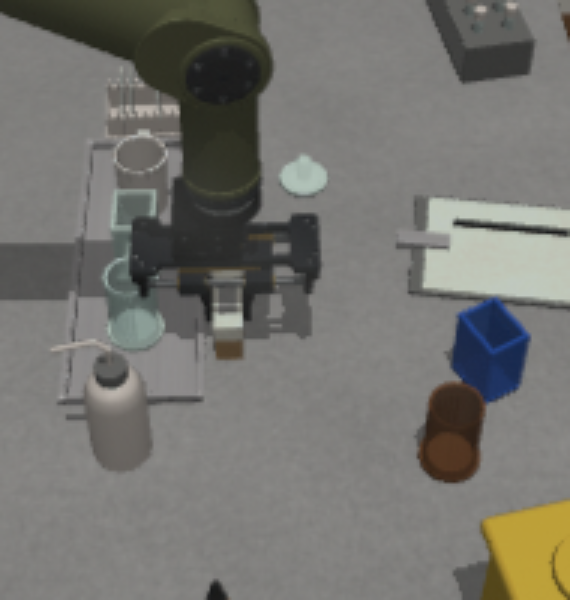

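arm_command([
  [[0,0,0.0005,0,0,0,0.9],[0,0,0.0005,0,0,0,0.3],[0,0,0.0005,0,0,0,0.1],[0,0,0.0005,0,0,0,-0.2],[0,0,0.0005,0,0,0,-0.3],[0,0,0.0005,0,0,0,-0.3],[0,0,-0.01,0,0,0,-0.3],[0,0,-0.03,0,0,0,-0.3],[0,0,-0.06,0,0,0,-0.3],[0,0,-0.09,0,0,0,-0.3]],
])

```text
time_s: 29.1
tool_pos: [0.5462, -0.0762, 0.1195]
tool_rot: [-180.0, -0.0, 89.2]
force: [0.8, -0.6, -0.4]
grip_width: 0.0566
```

```bash
python3 go.py .638 .1445 .12 89.15
python3 - <<'E'
from fit import *
for n in ("side","top"):
    c=cam(n);P=cloud(c)
    print("lid",circ(sel(P,.638,.143,.05,.027,.06)), circ(sel(P,.638,.143,.045,.006,.02)),"box",rect(sel(P,.547,-.077,.06,.045,.07)))
    # lid disc from image: sobel edges? save crop
    u=proj(c,[.638,.1445,.007])[0].astype(int)
    cv2.imwrite(f"pics/lid_{n}.png",cv2.resize(c["img"][u[1]-25:u[1]+25,u[0]-25:u[0]+25,::-1],None,fx=8,fy=8,interpolation=cv2.INTER_CUBIC))
    print(u)
E
```

```text
t 29.1 pos [ 0.5462 -0.0762  0.1195] rot [-1.7999e+02 -1.0000e-02  8.9160e+01] F [ 0.8 -0.6 -0.4] w 0.0566
shift 0.222 0.0885 -0.0005 rz 0.01
lid (array([0., 0.]), 0.0, array([ 0.,  0., 30.]), 0) (array([644.8, 137.7]), 36.1, array([639.1, 143.5,  24.9]), 22) box [544.9 -76.3  29.1  86.4  -1.3]
[260 179]
lid (array([638. , 145.3]), 10.2, array([637.6, 144.9,   6.6]), 24) (array([637.4, 144.8]), 28.2, array([638.6, 144.9,  21. ]), 139) box [546.6 -49.5  24.4  28.2  87.1]
[241 185]
```

arm_command([
  [[0.012,0.005,0,0,0,0,-0.2],[0.035,0.014,0,0,0,0,-0.2],[0.07,0.028,0,0,0,0,-0.2],[0.107,0.043,0,0,0,0,-0.2],[0.144,0.058,0,0,0,0,-0.2],[0.178,0.071,0,0,0,0,-0.2],[0.205,0.082,0,0,0,0,-0.2],[0.219,0.087,0,0,0,0,-0.2],[0.222,0.0885,0,0,0,0,-0.2],[0.222,0.0885,0,0,0,0,-0.2]],
])

```text
time_s: 30.2
tool_pos: [0.6377, 0.1438, 0.1172]
tool_rot: [-179.9, 0.0, 89.1]
force: [1.1, 0.1, -0.8]
grip_width: 0.0523
```

arm_command([
  [[0,0,0.02,0,0,0,-0.1],[0,0,0.05,0,0,0,-0.1],[0,0,0.065,0,0,0,-0.1],[0,0,0.07,0,0,0,-0.1],[0,0,0.07,0,0,0,-0.1]],
])

```text
time_s: 30.7
tool_pos: [0.638, 0.143, 0.0477]
tool_rot: [-179.9, 0.0, 89.1]
force: [-0.4, -0.3, 0.4]
grip_width: 0.0479
```

```bash
python3 go.py .638 .1445 .0145 89.15
python3 - <<'E'
from fit import *
c=cam("side");P=cloud(c);cv2.imwrite("pics/s9.png",cv2.resize(c["img"][100:280,160:340,::-1],None,fx=3.3,fy=3.3))
E
```

```text
t 30.7 pos [0.638  0.143  0.0477] rot [-1.7994e+02  4.0000e-02  8.9060e+01] F [-0.4 -0.3  0.4] w 0.0479
shift 0.0015 0.0 0.0332 rz -0.09
```

View pics/s9.png

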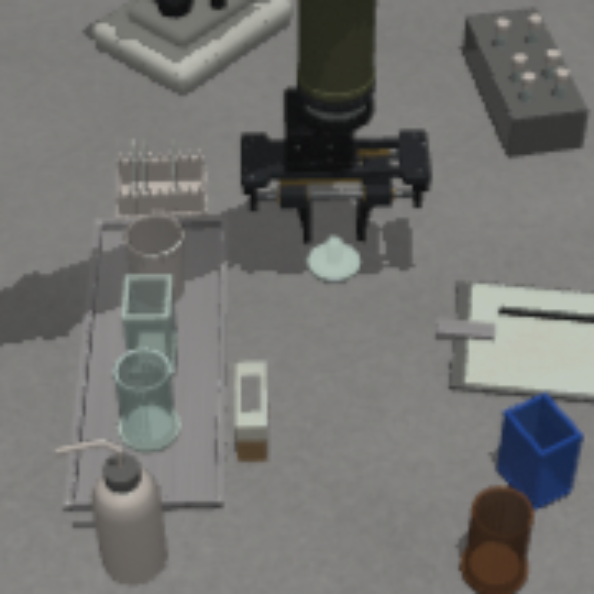

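The box stands square behind the fixing jar (crop 252,410). The fingers straddle the lid's knob (335,245), so I'll descend and grip.

arm_command([
  [[0.001,0,0.012,0,0,0,-0.1],[0.001,0,0.024,0,0,0,-0.1],[0.001,0,0.031,0,0,0,-0.1],[0.001,0,0.034,0,0,0,0],[0.001,0,0.034,0,0,0,0.3],[0.001,0,0.034,0,0,0,0.5],[0.001,0,0.034,0,0,0,0.8],[0.001,0,0.034,0,0,0,0.9],[0.001,0,0.034,0,0,0,0.9],[0.001,0,0.034,0,0,0,0.9]],
], newtons=12)

```text
time_s: 31.75
tool_pos: [0.6385, 0.1453, 0.0145]
tool_rot: [180.0, -0.0, 89.1]
force: [-0.1, 0.7, 1.6]
grip_width: 0.0187
```

arm_command([
  [[0,0,0,0,0,0,1],[0,0,0,0,0,0,1],[0,0,0,0,0,0,1],[0,0,-0.005,0,0,0,1],[0,0,-0.015,0,0,0,1],[0,0,-0.03,0,0,0,1],[0,0,-0.055,0,0,0,1],[0,0,-0.085,0,0,0,1],[0,0,-0.115,0,0,0,1],[0,0,-0.13,0,0,0,1]],
])

```text
time_s: 32.75
tool_pos: [0.6396, 0.1461, 0.1483]
tool_rot: [179.7, -0.1, 89.1]
force: [0.0, -0.5, -0.4]
grip_width: 0.0186
```

```bash
python3 go.py .447 -.0755 .142 89.15
python3 - <<'E'
from fit import *
c=cam("side");P=cloud(c);cv2.imwrite("pics/s10.png",cv2.resize(c["img"][60:240,160:340,::-1],None,fx=3.3,fy=3.3))
for n in ("side","top"):
    c=cam(n);P=cloud(c)
    for (a,b) in ((.085,.097),(.088,.1)):
        print(n,"fix",circ(sel(P,.447,-.075,.05,a,b)))
E
```

```text
t 32.75 pos [0.6396 0.1461 0.1483] rot [ 1.7971e+02 -6.0000e-02  8.9150e+01] F [ 0.  -0.5 -0.4] w 0.0186
shift -0.2244 -0.1893 0.0063 rz -0.0
side fix (array([443.3, -74.6]), 29.4, array([445.1, -75.3,  24.9]), 103)
side fix (array([443.9, -74.1]), 29.1, array([445.1, -75.3,  24.8]), 90)
top fix (array([454.2, -88. ]), 21.2, array([446.4, -73.9,  26.6]), 23)
top fix (array([454.2, -88. ]), 21.2, array([446.5, -73.7,  26.8]), 22)
```

View pics/s10.png

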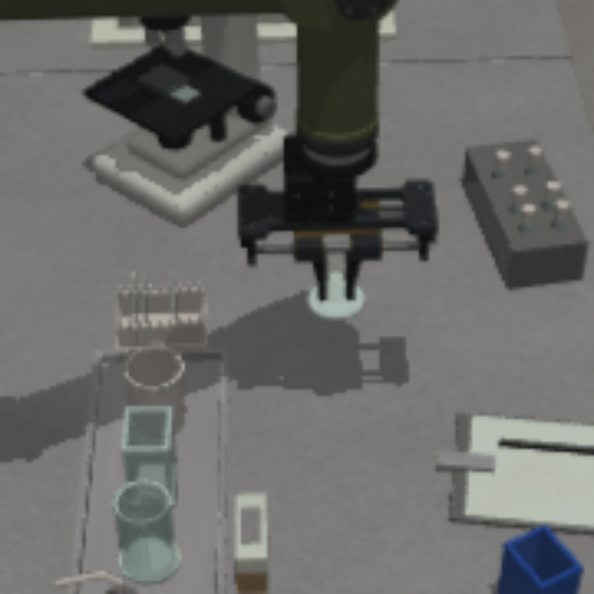

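The lid is held level (crop 335,300). Carrying it over the fixing jar.

arm_command([
  [[-0.007,-0.006,0,0,0,0,1],[-0.022,-0.019,0,0,0,0,1],[-0.048,-0.041,0,0,0,0,1],[-0.078,-0.066,0,0,0,0,1],[-0.108,-0.091,0,0,0,0,1],[-0.138,-0.117,0,0,0,0,1],[-0.168,-0.142,0,0,0,0,1],[-0.195,-0.165,0,0,0,0,1],[-0.213,-0.18,0,0,0,0,1],[-0.221,-0.187,0,0,0,0,1]],
])

```text
time_s: 33.9
tool_pos: [0.4443, -0.0758, 0.1422]
tool_rot: [-179.8, 0.1, 88.9]
force: [0.4, -0.1, -0.8]
grip_width: 0.0185
```

arm_command([
  [[-0.002,-0.0017,0.008,0,0,0,1],[-0.002,-0.0017,0.016,0,0,0,1],[-0.002,-0.0017,0.022,0,0,0,1],[-0.002,-0.0017,0.025,0,0,0,1],[-0.002,-0.0017,0.025,0,0,0,1],[-0.002,-0.0017,0.025,0,0,0,1]],
])

```text
time_s: 34.5
tool_pos: [0.4464, -0.0744, 0.1189]
tool_rot: [-180.0, -0.0, 89.2]
force: [-0.9, -0.6, -0.9]
grip_width: 0.0187
```

```bash
python3 go.py .4463 -.075 .1025 89.15
python3 - <<'E'
from fit import *
c=cam("side");P=cloud(c);cv2.imwrite("pics/s11.png",cv2.resize(c["img"][140:260,160:280,::-1],None,fx=5,fy=5,interpolation=cv2.INTER_CUBIC))
E
```

```text
t 34.5 pos [ 0.4464 -0.0744  0.1189] rot [-1.80e+02 -3.00e-02  8.92e+01] F [-0.9 -0.6 -0.9] w 0.0187
shift -0.0006 -0.0001 0.0164 rz 0.05
```

View pics/s11.png

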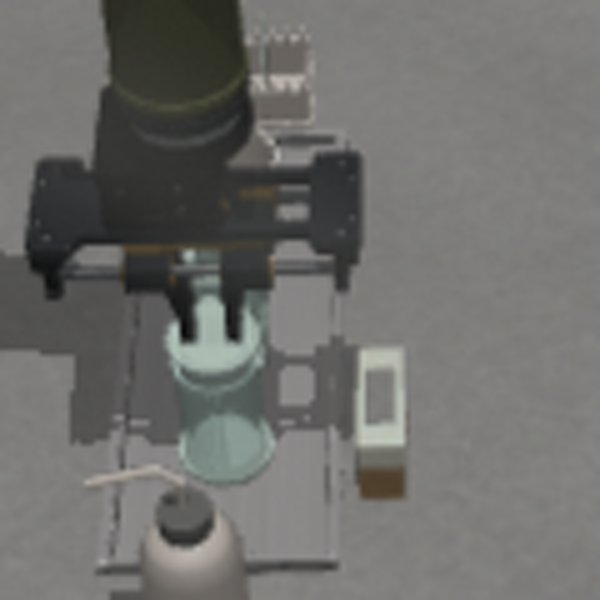

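The lid sits over the mouth (crop 215,335 above the jar at 225,400). Lowering slowly: it should seat at TCP z ≈ 0.1025, and a plug caught on the rim would stop it at 0.1065.

arm_command([
  [[-0.0005,0,0.003,0,0,0,1],[-0.0005,0,0.006,0,0,0,1],[-0.0005,0,0.009,0,0,0,1],[-0.0005,0,0.0105,0,0,0,1],[-0.0005,0,0.012,0,0,0,1],[-0.0005,0,0.013,0,0,0,1],[-0.0005,0,0.014,0,0,0,1],[-0.0005,0,0.0145,0,0,0,1],[-0.0005,0,0.015,0,0,0,1]],
])

```text
time_s: 35.45
tool_pos: [0.4462, -0.0754, 0.104]
tool_rot: [180.0, 0.0, 89.1]
force: [-0.2, -0.9, -0.2]
grip_width: 0.0186
```

arm_command([
  [[0,0,0.0005,0,0,0,1],[0,0,0.001,0,0,0,1],[0,0,0.0015,0,0,0,1],[0,0,0.0015,0,0,0,1]],
])

```text
time_s: 35.85
tool_pos: [0.4461, -0.0754, 0.1025]
tool_rot: [-180.0, 0.0, 89.1]
force: [0.3, -0.1, -0.9]
grip_width: 0.0183
```

arm_command([
  [[0,0,0.0005,0,0,0,1],[0,0,0.0008,0,0,0,1],[0,0,0.0008,0,0,0,0.5],[0,0,0.0008,0,0,0,0.4],[0,0,0.0008,0,0,0,0.2],[0,0,0.0008,0,0,0,0],[0,0,-0.005,0,0,0,0],[0,0,-0.025,0,0,0,0],[0,0,-0.055,0,0,0,0],[0,0,-0.09,0,0,0,0]],
])

```text
time_s: 36.85
tool_pos: [0.4454, -0.0751, 0.1932]
tool_rot: [-179.9, -0.0, 89.2]
force: [0.0, -0.2, -0.1]
grip_width: 0.0435
```

arm_command([
  [[0,0.04,-0.03,0,0,0,0],[0,0.08,-0.06,0,0,0,0],[0.03,0.12,-0.08,0,0,0,0],[0.06,0.16,-0.1,0,0,0,0],[0.06,0.2,-0.1,0,0,0,0],[0.06,0.24,-0.1,0,0,0,0],[0.06,0.27,-0.1,0,0,0,0],[0.06,0.27,-0.1,0,0,0,0],[0.06,0.27,-0.1,0,0,0,0]],
])

```text
time_s: 37.75
tool_pos: [0.7169, -0.0191, 0.2916]
tool_rot: [-179.9, -0.1, 89.2]
force: [-0.3, 0.5, -0.1]
grip_width: 0.0433
```

Run:
```python
from fit import *
print(get_obs()["tool_pos"],get_obs()["time_s"])
for n,(a,b) in (("side",(110,160)),("top",(190,180))):
    c=cam(n);P=cloud(c)
    cv2.imwrite(f"pics/f_{n}.png",cv2.resize(c["img"][a:a+150,b:b+190,::-1],None,fx=4,fy=4,interpolation=cv2.INTER_CUBIC))
    print(n,"disc",circ(sel(P,.447,-.075,.045,.087,.103)),"knob",circ(sel(P,.447,-.075,.045,.115,.14)),sel(P,.447,-.075,.045,.115,.14)[:,2].max(),
     "discz",np.median(sel(P,.447,-.075,.025,.087,.11)[:,2]))
    print("stain",rect(sel(P,.4485,.02,.05,.08,.105)),"beak",circ(sel(P,.45,.115,.05,.072,.105)),"box",rect(sel(P,.547,-.077,.06,.045,.07)))
    m=(P[...,2]>.011)&(P[...,2]<.02)&(P[...,0]>.36)&(P[...,0]<.53)&(P[...,1]>-.182)&(P[...,1]<.216)
    print("tray",rect(P[m]))
```

```text
[ 0.71688813 -0.01907394  0.29161395] 37.75
side disc (array([445.5, -74.9]), 30.0, array([445.9, -75.5,  22.1]), 184) knob (array([446.1, -77.3]), 10.2, array([444.7, -76.1,   7.2]), 37) 0.12836755142860223 discz 0.09737839058882303
stain [446.   21.2  45.8  67.7   1.1] beak (array([450.9, 115.3]), 35.2, array([451. , 114.1,  28.7]), 129) box [545.1 -76.   28.8  85.8  -1.1]
tray [446.5  20.4 149.2 388.2  -1.2]
top disc (array([448.1, -76.1]), 29.0, array([448.2, -76.5,  21.7]), 210) knob (array([448.2, -75.6]), 9.5, array([447.7, -75.7,   6.8]), 31) 0.12866284356287228 discz 0.09631595360118483
stain [449.   20.5  39.2  56.   -1.6] beak (array([451.8, 117. ]), 33.5, array([451.9, 114.2,  27.7]), 89) box [545.9 -76.8  28.4  79.9  -1.6]
tray [449.5  19.3 146.6 385.7  -0.9]
```

View pics/f_side.png

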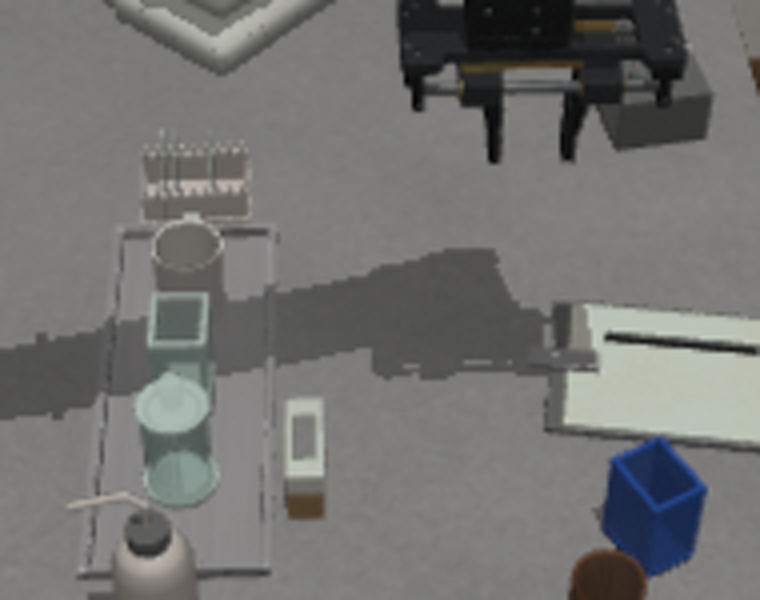

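View pics/f_top.png

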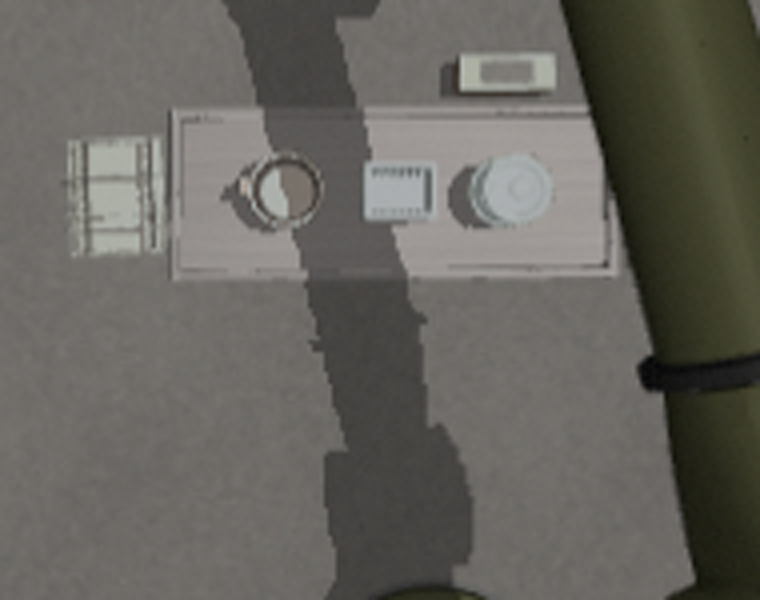

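The lid is seated: disc top 0.097 m and knob top about 0.126 m after bias, as they should be. The row and the box are square to the tray. Handing in after a short settle.

arm_command([
  [[0,0,0,0,0,0,0],[0,0,0,0,0,0,0],[0,0,0,0,0,0,0]],
])

```text
time_s: 38.15
tool_pos: [0.7166, -0.0198, 0.2934]
tool_rot: [179.9, 0.0, 89.1]
force: [-0.1, -0.6, -0.7]
grip_width: 0.0431
```

```bash
python3 -c "
from cell import *
print(sign_off())"
```

```text
the job is handed in; nothing more can be done
None
```

The staining line is laid out as asked, and I handed the job in at about 38 s of the 109 s allowed. I worked in the order given: stain jar, beaker, fixing jar, slide box, then lid.

The last pictures from both cameras showed:
- **Row:** the stain jar is at the tray's centre, the beaker about 94 mm toward the rack and the fixing jar about 96 mm the other way. All stand upright, within about 3 mm of the midline.
- **Slide box:** it is directly behind the fixing jar, with a gap of about 14 mm to the tray and its long side parallel to the tray within about 1°.
- **Lid:** it is seated level. The disc top measured 0.096–0.097 m (0.097 m expected), and the knob top read 0.128 m. The camera had read the same knob about 2 mm high on the counter, so this fits the expected 0.126 m.
- **Handling:** the highest set-down force I read was 4.6 N, for the beaker.

**Disagreements:** the two cameras differed by 2–3 mm in x, about their stated calibration error. The side camera also gave the stain jar's yaw as +1.1° and the top camera as −1.6°, against a tray yaw of about −0.9°.

**Not checked:** I never reached for the wash bottle, the dropper bottle or the look-alikes, but I did not measure their positions again at the end.

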